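# Put the lemon in the fruit keeper and tip its hood shut

### The arm

A 6-joint arm with a two-finger parallel gripper is mounted at the origin on a cart in front of the work surface, level with it; the furniture and walls round the work are solid. World frame = base frame: x ahead of the robot, y to its left, z up, the work surface at z = 0. Lengths are in mm, angles in rad, forces in N, time in s.
With the tool pointing down it reaches from about 350 to 925 mm from the base axis. Payload 6.4 kg.
Tool frame: the origin (TCP) lies on the centre line of the jaws, within the pads' length; the fingertips stand 14 mm ahead of it and the grasp point (between the pads) lies 5 mm behind it; z points along the fingers, y is the line along which they close (so a half turn about z gives the same grasp; the last joint's range is limited). The gripper opens to 85 mm and grips with 20 to 120 N. Pads are 22 mm wide; open, the fingers measure 114 mm over their backs; the gripper's body (76 mm by 85 mm) begins 54 mm behind the grasp point. The pads swing forward as they close: fully open they stand 13 mm farther back than shut.
Start: joints at [0.987, 0.245, 1.558, -0, 1.339, -0.174], TCP at [258.975, 596.193, 245.29] pointing down, gripper open.
Joint ranges: [-3.13, 3.13], [-1.02, 2.26], [0.13, 2.54], [-0.95, 4.09], [0.21, 2.88], [-2.74, 2.74]. Speed limits (rad/s): [2.57, 2.57, 3.14, 3.14, 3.14, 3.14].

### API

Orientations are given as a unit quaternion [w, x, y, z].
In Python, from station import manip, viewer gives the robot as it stands.
- The arm moves only by the tool drive_tool, never from a script. Its argument "series" is a list of rows, each a list of 7 numbers: the turn, a rotation vector about the tool's x, y, z in degrees, then the shift along the tool's x, y, z in mm, then the opening, from 0 (shut) to 1 (fully open). A call has exactly 5 rows; each row is the pose to reach, as a shift and turn from the pose commanded when the call began, along the tool's axes at that moment; what a row does not reach only later rows make up. A row lasts 1/8 s, in which the tool goes at most 62.5 mm and 10.7 degrees, less where a joint would pass 70% of its speed; a pose out of reach is approached as far as the arm can. A call with a gripper value outside its range is refused whole. The fingers move at their own pace and stop on an object; "grip_force" is the grip in N (left out, the last holds). Time passes only in rows, so rows that repeat a pose let the fingers close, or fill a call up. It gives the time, the measured TCP pose, the force, the opening and the grip force at its end, in the units of the state.
- manip.read_state(): the state, without advancing time (a new reading comes with each control period).
- viewer.get_image(name): name is "side" or "top"; returns a dict with "frame" (420x560x3 uint8, red, green, blue), "mtx" (3x3 intrinsics, pixels), "dist" ([k1, k2, p1, p2, k3] as OpenCV has them; the pictures are not rectified), "pose" (4x4, takes a point from camera to world coordinates). Camera axes: x right, y down, z forward; pixel columns grow to the right and rows downward; lengths in mm; the calibration is good to about 2 mm. A picture is of the moment at which its call begins. There is no depth.
- manip.sign_off(): hands the job in; it is judged then, once.
Trained networks look in the newest picture that a camera, given by its name, has taken for a name from the list of things; names that differ only in an ending like _2 or _b are one class to them, and where a whole thing is asked for, a point or a joint stands for the part that bears it (a point fixed in the world has none). Each returns a list of dicts, best first, with "score" (0 to 1); they miss things now and then, are a little off and sometimes report something else, mostly with a low value. They report only what shows in the picture. A call takes as long as a camera call. They do not tell look-alikes from the thing itself.
- viewer.search_frame(thing, camera): "at" ([row, column] in pixels, amid what is visible of it).
- viewer.trace(thing, camera): "mask" (420x560 bool, what is visible of it) and "at" ([row, column] in pixels, amid what is visible of it).
The state is a dict: "t": time; "qpos": joint angles; "qvel": joint speeds; "joint_torque": joint torques, N m; "tool_pos": TCP position; "tcp_rot": TCP orientation; "wrist_force": force on the tool from outside, world axes, zero at the start; "torque": the same for the moment, N m; "grip_width": opening from 0.0 (shut) to 1.0 (fully open); "gripper_force": force on a finger pad.
Only numpy, scipy, OpenCV 4.12 (cv2) and the standard library are available. Lean on these libraries where they do the work, as an engineer would, in place of code of your own. Each camera call takes 0.05 s, during which the arm holds its last target. There are 200 camera calls.

### The job

Put the lemon from the open worktop into the empty well of the steel fruit keeper, setting it down without dropping it. Then push the keeper's open hood forward past upright and let it swing fully shut by its own weight: do not press it or hold it on the way down. Leave the tomatoes in their well and do not shift the olive cup or the yellow-capped bottle.

Things in the scene. Friction and masses are not known exactly. Their poses are not given: they have to be found in the camera images.
- lemon_centre (a point): Centre (29 mm above its underside) of the loose yellow lemon on the open worktop left of the keeper, 72 mm long (its x axis, lying level), 57 mm wide (its y axis), 58 mm high. Grasp it across the 57 mm. It is not any lemon that stands far back under the topping unit.
- keeper: Fixed steel fruit keeper, a trough 96 mm deep (its x, pointing away from the robot to the hinge) and 286 mm long (its y, to the robot's left). Origin: centre of its underside. Inner floor 10 mm up, walls 4 mm; front wall 55 mm high, back wall 120 mm, ends sloping between. A divider 50 mm high at y = -14 mm parts the left well (two tomatoes) from the right well (empty).
- well (a point): Middle of the floor of the empty right well (inside 88 mm in x, 125 mm in y), 10 mm above the worktop; axes as the keeper's. The open hood's lip overhangs 0.25 m up, reaching to 18 mm behind the wells' middle line, so an upright gripper has no room: tilt the tool 20 to 45 degrees, wrist towards the robot.
- hinge (a point): Middle of the hood's hinge axis along the keeper's back rim, 52 mm behind the keeper's origin and 125 mm above the worktop; the axis runs along the keeper's y; axes as the keeper's.
- keeper_hood (a joint): Hood angle in rad: 0 shut, 1.57 upright; it starts leaning back at its stop, 1.92. Its weight balances at about 1.70; below that it swings shut by itself in 1 to 3 s, slowed by a damped hinge. A push of 1 to 3 N on its far edge moves it.
- hood_edge (a point): Middle of the hood's outer edge, the corner of its roof (106 mm from the hinge, 298 mm long, 4 mm thick) and its front lip (74 mm deep, square to the roof). With the hood open it is 0.225 m up and 39 mm farther from the robot than the hinge; the lip points at the robot, its tip 0.25 m up. Behind the roof is free space for fingers to reach down and push it towards the robot.
- tomato_1_centre (a point): Centre of a tomato, 68 mm wide and 71 mm high, in the keeper's left well; stays there.
- tomato_2_centre (a point): Centre of the other tomato, the same size, in the keeper's left well; stays there.
- cup_centre (a point): Centre of the clear olive cup, 79 mm wide and 68 mm high, standing on the worktop right of the keeper; to be left alone.
- bottle_centre (a point): Centre of the white bottle with a yellow spout cap, 63 mm wide and 219 mm high, standing on the worktop left of the keeper and behind the lemon; to be left alone.
Mind the look-alikes: they are no part of the job. Several things look just like the part that bears lemon_centre: the one meant starts farthest to the robot's right.

How it is judged:
By the outcome, as a careful person would: the job done as asked, in the order asked, and still so for the second after the job is handed in, with the robot touching nothing.
It also fails if it takes over 59 s, if anything falls off the work surface, if the arm or the gripper's body presses on something with over 40 N, if the wrist force passes 120 N, or if a joint passes its speed limit or range.

## Working session

There is one attempt and no reset: what is moved stays moved. The work goes in short steps, Python scripts to look and compute and a tool call to move; the robot and the scene stay as the last step left them, time stands still between calls to the robot, and variables do not carry over. Pictures are saved under pics/ and viewed, at most 10 in all, crops included, and the job is handed in when it is done.

Besides the shell and the picture viewer there is one more tool, called after "Call:" as a command line: name --pt "numbers of a row" for each row, then --argument value for the rest. drive_tool: Moves the arm, as the interface text tells. Its arguments: {"type":"object","properties":{"series":{"type":"array","items":{"type":"array","items":{"type":"number"}}},"grip_force":{"type":"number"}},"required":["series"]}

```bash
mkdir -p pics
cat > h.py <<'E'
import numpy as np, cv2
from scipy.spatial.transform import Rotation as R
from station import manip, viewer
def ray(im,rc):
    p=cv2.undistortPoints(np.array([[[rc[1],rc[0]]]],float),im["mtx"],np.array(im["dist"]))[0,0]
    T=np.array(im["pose"]); return T[:3,3],T[:3,:3]@np.array([p[0],p[1],1.])
def onz(im,rc,z):
    o,d=ray(im,rc); return o+d*(z-o[2])/d[2]
def tri(a,b):
    (o1,d1),(o2,d2)=a,b; s=np.linalg.lstsq(np.c_[d1,-d2],o2-o1,rcond=None)[0]
    p,q=o1+s[0]*d1,o2+s[1]*d2; return (p+q)/2,np.linalg.norm(p-q)
def proj(im,P):
    T=np.linalg.inv(np.array(im["pose"])); return cv2.projectPoints(np.array(P,float).reshape(-1,3),cv2.Rodrigues(T[:3,:3])[0],T[:3,3],np.array(im["mtx"],float),np.array(im["dist"],float))[0][:,0,::-1]
def rot(s): q=s["tcp_rot"]; return R.from_quat([q[1],q[2],q[3],q[0]])
E
python3 - <<'E'
from h import *
np.set_printoptions(precision=1,suppress=True)
for c in("side","top"):
    im=viewer.get_image(c); cv2.imwrite(f"pics/{c}0.png",im["frame"][:,:,::-1]); print(c,np.array(im["pose"]))
    for t in("lemon_centre","keeper","hood_edge","keeper_hood","tomato_1_centre","cup_centre","bottle_centre","hinge","well"):
        try:
            for d in viewer.search_frame(t,c): print(t,np.array(d["at"]),round(d["score"],2),onz(im,d["at"],29))
        except Exception as e: print(t,e)
print(manip.read_state())
E
```

```text
side [[   0.8   -0.3    0.4   20.8]
 [  -0.6   -0.5    0.6 -751. ]
 [   0.    -0.8   -0.6  868.2]
 [   0.     0.     0.     1. ]]
lemon_centre [180.8 204.4] 0.76 [448.8 412.1  29. ]
lemon_centre [190.9 223.3] 0.71 [479.8 316.3  29. ]
lemon_centre [178.2 226.8] 0.7 [527.6 382.3  29. ]
lemon_centre [214.1 271.4] 0.48 [556.8 110.8  29. ]
keeper [208.2 300.4] 0.55 [657.8  84.3  29. ]
hood_edge [185.3 307.8] 0.95 [759.9 180.5  29. ]
hood_edge [203.7 300.4] 0.26 [672.4 104.8  29. ]
keeper_hood [186.4 310.1] 0.79 [763.  170.2  29. ]
tomato_1_centre [223.3 281.5] 0.82 [559.5  53.   29. ]
cup_centre [330.2 322.8] 0.87 [ 422.8 -343.8   29. ]
bottle_centre [165.9 269.3] 0.79 [709.2 369.4  29. ]
hinge [204.6 300.4] 0.76 [669.5 100.6  29. ]
well [183.4 307.2] 0.32 [765.3 191.5  29. ]
top [[  -0.    -1.     0.2  335.3]
 [  -1.     0.     0.    23.1]
 [  -0.    -0.2   -1.  1322.3]
 [   0.     0.     0.     1. ]]
lemon_centre [244.6 149.1] 0.78 [435.3 420.1  29. ]
lemon_centre [226.5 189.2] 0.65 [486.4 304.8  29. ]
lemon_centre [211.  152.6] 0.55 [533.  413.2  29. ]
keeper [183.5 299.9] 0.89 [608.6 
[... 249 characters left out ...]
8.7 -363.6   29. ]
cup_centre [167.1 289.3] 0.47 [658.3  13.3  29. ]
bottle_centre [153.2 195.8] 0.81 [704.8 290.   29. ]
bottle_centre [204.8 259.6] 0.38 [547.2 101.   29. ]
hinge [178.8 295.1] 0.86 [622.9  -3.2  29. ]
well [178.  294.4] 0.87 [625.3  -1.2  29. ]
well [249.1 422.2] 0.21 [ 412.4 -364.1   29. ]
{'t': 1.0, 'qpos': array([ 1. ,  0.2,  1.6,  0. ,  1.3, -0.2]), 'qvel': array([0., 0., 0., 0., 0., 0.]), 'joint_torque': array([  0. , -43. , -32.6,  -0. ,   0. ,  -0. ]), 'tool_pos': array([258.9, 596.2, 245.3]), 'tcp_rot': array([-0. ,  0.2,  1. , -0. ]), 'wrist_force': array([-0. ,  0.8,  1.6]), 'torque': array([ 0.,  0., -0.]), 'gripper_force': 0.0, 'grip_width': 1.0042778280431246}
```

View pics/side0.png

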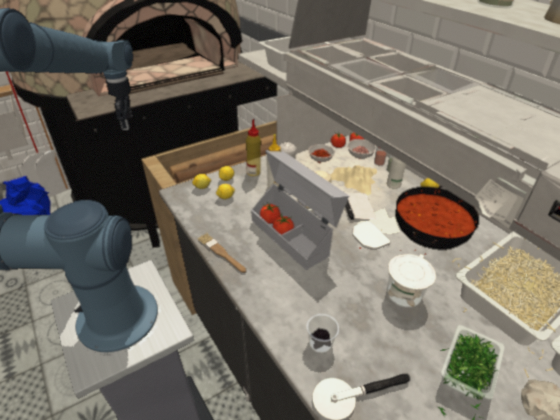

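View pics/top0.png

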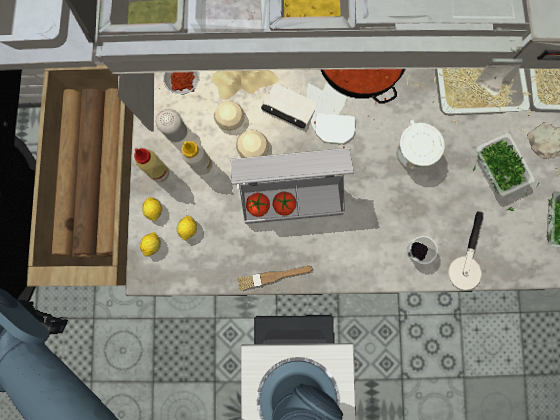

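Lemon candidates in the top picture, as (row, col): (209,152), (244,149) and (228,187). The one at (228,187) is farthest to the robot's right, so it's the one meant. I'll confirm that in an enlarged crop.

Run:
```python
from h import *
np.set_printoptions(precision=1,suppress=True)
a=cv2.imread("pics/top0.png"); b=cv2.imread("pics/side0.png")
c=cv2.resize(a[140:260,130:230],None,fx=4.9,fy=4.9,interpolation=2)
cv2.imwrite("pics/lem.png",c)
t=cv2.resize(a[145:225,225:365],None,fx=5.7,fy=5.7,interpolation=2)   # 798x456
cv2.imwrite("pics/kt.png",t)
cv2.imwrite("pics/ks.png",cv2.resize(b[140:275,240:355],None,fx=4.4,fy=4.4,interpolation=2))
ms={}
for cam in("top","side"):
    im=viewer.get_image(cam)
    for d in viewer.trace("lemon_centre",cam):
        m=d["mask"]; rr,cc=np.nonzero(m)
        if len(rr)<10: continue
        pts=np.array([onz(im,(r,q),29)[:2] for r,q in zip(rr,cc)])
        w,v=np.linalg.eigh(np.cov(pts.T))
        print(cam,d["at"],round(d["score"],2),len(rr),pts.mean(0),"half axes",2*np.sqrt(w),"long axis",v[:,1],np.degrees(np.arctan2(v[1,1],v[0,1])))
```

```text
top [208.8, 152.0] 0.75 360 [541.  416.7] half axes [29.  34.5] long axis [-0.9 -0.3] -161.7483279706658
top [243.0, 150.9] 0.7 366 [437.6 418.6] half axes [29.  33.8] long axis [-0.9  0.3] 160.3799997454053
top [226.2, 187.3] 0.64 360 [484.5 313.8] half axes [28.5 34.2] long axis [-0.9  0.3] 161.29405498175703
top [178.1, 295.6] 0.58 6502 [612.9  -1.7] half axes [115.  191.3] long axis [-0.  1.] 91.63845107991122
side [179.7, 202.8] 0.75 228 [439.3 417.7] half axes [35.2 51.3] long axis [0.3 1. ] 73.69224011990858
side [192.6, 221.8] 0.65 224 [484.6 312.8] half axes [34.1 46.7] long axis [0.5 0.9] 59.10088428539878
side [176.5, 225.0] 0.47 179 [540.9 416.6] half axes [29.4 52.4] long axis [0.5 0.9] 62.9939181586818
```

View pics/lem.png

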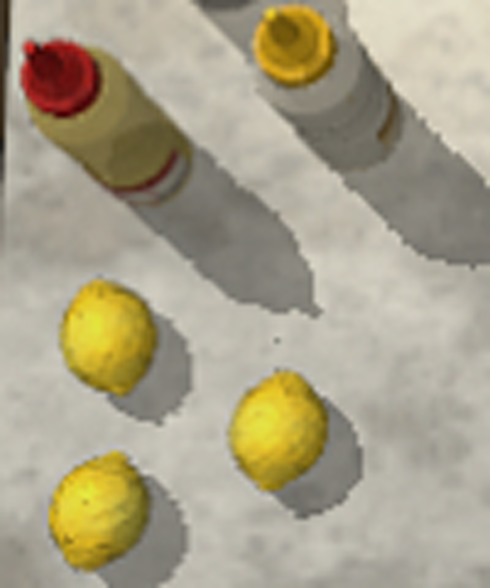

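View pics/kt.png

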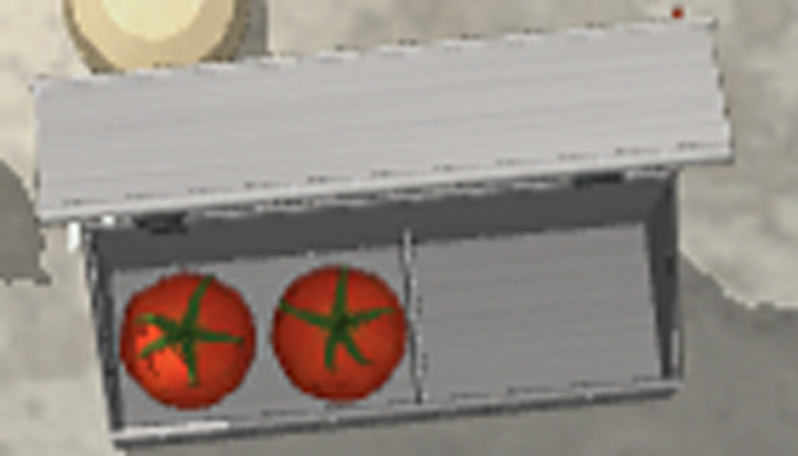

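View pics/ks.png

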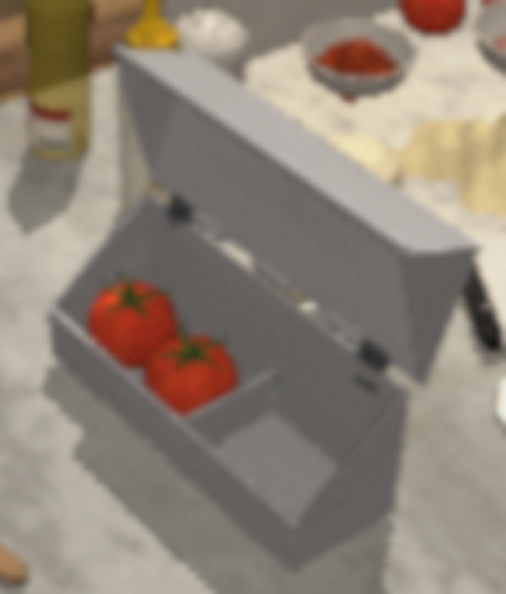

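The crop confirms it: the right-hand lemon is at top (228,187), with its long axis slightly turned. The empty right well and the open hood show clearly. Next I'll fit the keeper pose from its corners.

Run:
```python
from h import *
from scipy.optimize import least_squares
np.set_printoptions(precision=1,suppress=True)
T=lambda x,y:(145+y/5.7-.4,225+x/5.7-.4); S=lambda x,y:(140+y/4.4-.4,240+x/4.4-.4)
H=lambda a,yy,u,v:( -0+52-u*np.cos(a)+v*-np.sin(a)*0,yy,0)
# hood: angle a; roof dir from hinge: (-cos a, sin a) in x,z ; lip dir: shut->down (0,-1): (-sin a,-cos a)
def hp(y,lip,a=1.92): 
    r=np.array([-np.cos(a),np.sin(a)]);l=np.array([-np.sin(a),-np.cos(a)])
    p=np.array([52,125])+106*r+lip*l; return p[0],y,p[1]
print(hp(0,0),hp(0,74))
top=[((-48,143,55),T(113,437)),((-48,-143,55),T(682,387)),((44,-139,10),T(642,224)),((-44,-14,50),T(420,402)),((44,-14,50),T(407,232)),(hp(149,0),T(35,88)),(hp(-149,0),T(712,22)),(hp(149,74),T(38,220)),(hp(-149,74),T(732,160))]
side=[((-48,143,55),S(53,312)),((-48,-143,55),S(297,530)),((-48,-143,0),S(297,568)),(hp(149,74),S(118,48)),(hp(-149,74),S(410,250)),(hp(-149,0),S(475,248)),((44,-139,10),S(335,465))]
it=viewer.get_image("top"); is_=viewer.get_image("side")
def P(p,L): return (R.from_euler("z",p[2]).apply(np.array(L,float))+[p[0],p[1],0])
def res(p,full=False):
    r=np.r_[proj(it,P(p,[a for a,_ in top]))-[b for _,b in top],proj(is_,P(p,[a for a,_ in side]))-[b for _,b in side]]
    return r if full else r.ravel()
f=least_squares(res,[600,-10,0.1],loss="soft_l1"); p=f.x
print(p,np.degrees(p[2])); print(res(p,True))
for n,l in dict(well=(0,-76.5,10),hinge=(52,0,125),edge=hp(0,0),edgeR=hp(-149,0),lip=hp(0,74)).items(): print(n,P(p,l))
for t in("cup_centre","bottle_centre"):
    a,b=[viewer.search_frame(t,c)[0]["at"] for c in("top","side")]; print(t,tri(ray(it,a),ray(is_,b)))
a=(226.2,187.3);b=(192.6,221.8);print(tri(ray(it,a),ray(is_,b)))
s=manip.read_state();print(rot(s).as_matrix())
```

```text
(np.float64(88.2678630219952), 0, np.float64(224.60242021064442)) (np.float64(18.73409796928115), 0, np.float64(249.9214943958109))
[556.    5.8   0.1] 4.558538959026837
[[-0.2 -0.7]
 [-0.7  0.1]
 [-0.3  0.4]
 [-0.3  0.6]
 [-0.6 -0.1]
 [-0.9 -0. ]
 [-0.1 -0.6]
 [ 0.9  0.2]
 [ 0.3  0.6]
 [-1.7 -1. ]
 [-1.6 -0.3]
 [ 2.7 -1.3]
 [ 0.1 -1.4]
 [ 0.7 -1.3]
 [-0.7  1.3]
 [ 9.5 12.1]]
well [562.1 -70.5  10. ]
hinge [607.8   9.9 125. ]
edge [644.   12.8 224.6]
edgeR [ 655.8 -135.7  224.6]
lip [574.7   7.3 249.9]
cup_centre (array([ 415.9, -356. ,   51.7]), np.float64(5.44337670836087))
bottle_centre (array([661.1, 261.9, 167.3]), np.float64(3.6879749767269967))
(array([480.8, 314.4,  23.4]), np.float64(15.426792414486625))
[[-0.9  0.4  0. ]
 [ 0.4  0.9 -0. ]
 [-0.  -0.  -1. ]]
```

```bash
cat >> h.py <<'E'
K=np.array([556.0,5.8,0]); KY=4.56
def kp(l): return R.from_euler("z",KY,degrees=True).apply(l)+K
def ori(head,tilt):
    a,t=np.radians(head),np.radians(tilt); h=np.array([np.cos(a),np.sin(a),0])
    z=h*np.sin(t)-np.array([0,0,np.cos(t)]); y=np.array([-np.sin(a),np.cos(a),0])
    return R.from_matrix(np.c_[np.cross(y,z),y,z])
def plan(legs,ref=None):
    "legs: (Rot, TCP); prints turn+shift of each from the current pose (measured) along chain"
    s=manip.read_state(); R0,p0=rot(s),np.array(s["tool_pos"]); print("t",round(s["t"],2),"tcp",p0.round(1),"F",np.array(s["wrist_force"]).round(1),"g",round(s["grip_width"],3),"q",np.array(s["qpos"]).round(2))
    for R1,p1 in legs:
        print("turn",(R0.inv()*R1).as_rotvec(degrees=True).round(1),"shift",R0.inv().apply(p1-p0).round(1),"dist",round(np.linalg.norm(p1-p0)),"tcp",np.round(p1,1)); R0,p0=R1,p1
E
python3 - <<'E'
from h import *
L=np.array([484.5,313.5,29]); O=ori(-20,28); z=O.as_matrix()[:,2]
plan([(O,L+z*(5-120)),(O,L+z*5)])
E
```

```text
t 1.5 tcp [259.  596.2 245.3] F [ 0.2 -0.   0.3] g 0.999 q [ 0.99  0.25  1.56 -0.    1.34 -0.17]
turn [ -0.9 -28.   -3.4] shift [-265.6 -172.7  114.8] dist 337 tcp [433.8 332.  130.5]
turn [0. 0. 0.] shift [ -0.   0. 120.] dist 120 tcp [486.7 312.7  24.6]
```

Call:
drive_tool --pt "0 -6 0 -50 -32 10 1" --pt "0 -12 -1 -100 -65 20 1" --pt "0 -18 -2 -150 -97 40 1" --pt "-0.5 -23 -3 -200 -130 70 1" --pt "-0.9 -28 -3.4 -245 -160 95 1" --grip_force 30

```text
t: 2.12
tool_pos: [419.9, 351.9, 150.8]
tcp_rot: [0.24, 0.168, 0.955, -0.041]
wrist_force: [0.9, -0.7, -0.1]
grip_width: 0.998
gripper_force: 0.0
```

Run:
```python
from h import *
L=np.array([484.5,313.5,29]); O=ori(-20,28); z=O.as_matrix()[:,2]
plan([(O,L+z*(5-100)),(O,L+z*5)])
```

```text
t 2.12 tcp [419.9 351.9 150.8] F [ 0.9 -0.7 -0.1] g 0.998 q [ 0.67  0.05  2.02 -0.55  0.87 -0.24]
turn [0.1 0.2 0. ] shift [ -7.8 -14.1  47.2] dist 50 tcp [442.6 328.8 112.9]
turn [0. 0. 0.] shift [  0.  -0. 100.] dist 100 tcp [486.7 312.7  24.6]
```

Call:
drive_tool --pt "0 0 0 -8 -14 30 1" --pt "0 0 0 -8 -14 60 1" --pt "0 0 0 -8 -14 90 1" --pt "0 0 0 -8 -14 110 1" --pt "0 0 0 -8 -14 110 1"

```text
t: 2.75
tool_pos: [469.1, 319.1, 56.3]
tcp_rot: [0.237, 0.169, 0.956, -0.043]
wrist_force: [-0.3, -0.1, -0.2]
grip_width: 1.002
gripper_force: 0.0
```

Run:
```python
from h import *
L=np.array([484.5,313.5,29]); O=ori(-20,28); z=O.as_matrix()[:,2]
plan([(O,L+z*5)])
im=viewer.get_image("side"); cv2.imwrite("pics/g1.png",cv2.resize(im["frame"][120:240,140:300,::-1],None,fx=4,fy=4,interpolation=2))
```

```text
t 2.75 tcp [469.1 319.1  56.3] F [-0.3 -0.1 -0.2] g 1.002 q [ 0.56  0.24  2.02 -0.64  0.67 -0.2 ]
turn [-0.1 -0.1 -0. ] shift [-1.7  0.  36.8] dist 37 tcp [486.7 312.7  24.6]
```

View pics/g1.png

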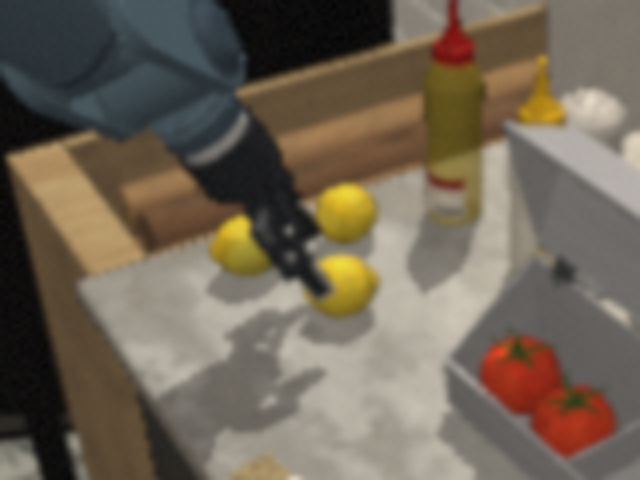

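The gripper is behind the right lemon at crop (285,340), tilted as planned, with nothing touched.

Call:
drive_tool --pt "0 0 0 -2 0 18 1" --pt "0 0 0 -2 0 35 1" --pt "0 0 0 -2 0 37 1" --pt "0 0 0 -2 0 37 0.5" --pt "0 0 0 -2 0 37 0.5" --grip_force 30

```text
t: 3.42
tool_pos: [487.9, 314.1, 27.3]
tcp_rot: [0.239, 0.168, 0.955, -0.041]
wrist_force: [-1.0, 1.3, 2.4]
grip_width: 0.632
gripper_force: 31.4
```

Run:
```python
from h import *
O=ori(-20,28)
plan([(O,np.array([486.7,312.7,24.6]))])
```

```text
t 3.42 tcp [487.9 314.1  27.3] F [-1.   1.3  2.4] g 0.632 q [ 0.53  0.32  1.99 -0.68  0.61 -0.17]
turn [ 0.1  0.1 -0. ] shift [ 1.8 -1.8  2.1] dist 3 tcp [486.7 312.7  24.6]
```

```bash
cat >> h.py <<'E'
Q0=R.from_quat([.168,.955,-.041,.239]); OFF=np.array([487.9,314.1,27.3])-[484.5,313.5,29]
YAW=R.from_euler("z",KY+20,degrees=True); QP=YAW*Q0
def place(l): return (QP,kp(l)+YAW.apply(OFF))
E
python3 - <<'E'
from h import *
a=(Q0,np.array([470,300,160.])); z=QP.as_matrix()[:,2]
b=place([0,-76.5,39]); pre=(QP,b[1]-z*130)
plan([a,pre,b]); print(z)
E
```

```text
t 3.42 tcp [487.9 314.1  27.3] F [-1.   1.3  2.4] g 0.632 q [ 0.53  0.32  1.99 -0.68  0.61 -0.17]
turn [-0.  0. -0.] shift [ -52.   -19.1 -122.8] dist 135 tcp [470. 300. 160.]
turn [-11.6   0.  -21.7] shift [-137.1 -339.7   81.4] dist 375 tcp [504.  -73.7 152. ]
turn [0. 0. 0.] shift [ -0.   0. 130.] dist 130 tcp [564.9 -68.5  37.3]
[ 0.46903249  0.03978639 -0.88228429]
```

Call:
drive_tool --pt "0 0 0 -10 -1 -20 0.5" --pt "0 0 0 -23 -5 -50 0.5" --pt "0 0 0 -36 -12 -85 0.5" --pt "0 0 0 -48 -17 -115 0.5" --pt "0 0 0 -52 -19 -123 0.5"

```text
t: 4.05
tool_pos: [470.4, 300.2, 161.6]
tcp_rot: [0.24, 0.169, 0.955, -0.04]
wrist_force: [-0.2, -0.2, -1.9]
grip_width: 0.63
gripper_force: 32.0
```

Run:
```python
from h import *
z=QP.as_matrix()[:,2]
b=place([0,-76.5,39]); pre=(QP,b[1]-z*130)
plan([pre,b])
im=viewer.get_image("side"); cv2.imwrite("pics/g2.png",cv2.resize(im["frame"][90:240,120:320,::-1],None,fx=3,fy=3,interpolation=2))
```

```text
t 4.05 tcp [470.4 300.2 161.6] F [-0.2 -0.2 -1.9] g 0.63 q [ 0.52  0.02  2.03 -0.51  0.83 -0.4 ]
turn [-11.5   0.2 -21.8] shift [-136.5 -340.    82.3] dist 376 tcp [504.  -73.7 152. ]
turn [0. 0. 0.] shift [ -0.   0. 130.] dist 130 tcp [564.9 -68.5  37.3]
```

View pics/g2.png

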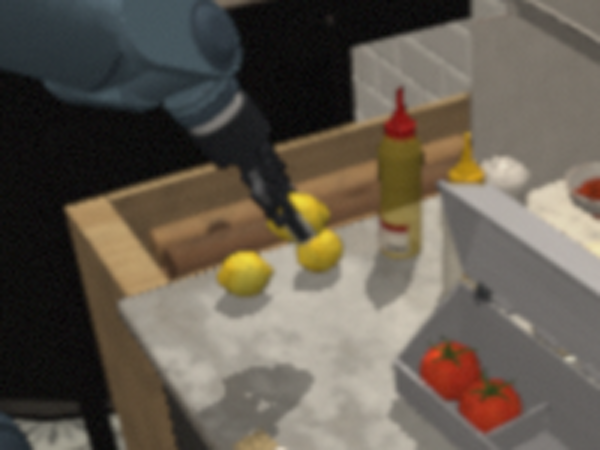

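The lemon is held at crop (300,215) and the other two haven't moved. Next I'll carry it across in front of the hood.

Call:
drive_tool --pt "-1 0 -2 -14 -36 8 0.5" --pt "-3.5 0 -6.5 -34 -86 20 0.5" --pt "-6.5 0 -12 -55 -138 33 0.5" --pt "-9 0 -17 -76 -190 46 0.5" --pt "-11.5 0 -21.8 -96 -240 58 0.5"

```text
t: 4.72
tool_pos: [486.3, 99.0, 150.7]
tcp_rot: [0.232, -0.003, 0.973, 0.002]
wrist_force: [0.3, 0.5, -2.1]
grip_width: 0.633
gripper_force: 32.1
```

Run:
```python
from h import *
z=QP.as_matrix()[:,2]
b=place([0,-76.5,39]); plan([(QP,b[1]-z*130),b])
```

```text
t 4.72 tcp [486.3  99.  150.7] F [ 0.3  0.5 -2.1] g 0.633 q [-0.04 -0.25  2.29  0.04  0.64 -1.64]
turn [-1.9 -1.2 -3.7] shift [ -15.4 -172.8    5.9] dist 174 tcp [504.  -73.7 152. ]
turn [0. 0. 0.] shift [ -0.   0. 130.] dist 130 tcp [564.9 -68.5  37.3]
```

Call:
drive_tool --pt "-1 0 -2 -4 -40 2 0.5" --pt "-2 -1 -3.7 -8 -85 3 0.5" --pt "-2 -1 -3.7 -12 -130 5 0.5" --pt "-2 -1 -3.7 -15 -173 6 0.5" --pt "-2 -1 -3.7 -15 -173 6 0.5"

```text
t: 5.35
tool_pos: [503.9, -75.3, 152.4]
tcp_rot: [0.241, -0.035, 0.97, 0.011]
wrist_force: [0.2, -0.3, -0.6]
grip_width: 0.633
gripper_force: 32.3
```

Run:
```python
from h import *
z=QP.as_matrix()[:,2]
b=place([0,-76.5,39]); plan([(QP,b[1]-z*100),b])
```

```text
t 5.35 tcp [503.9 -75.3 152.4] F [ 0.2 -0.3 -0.6] g 0.633 q [-0.5  -0.22  2.26  0.4   0.72 -2.39]
turn [-0.1 -0.2 -0.4] shift [-0.   1.7 30.4] dist 30 tcp [518.  -72.5 125.5]
turn [0. 0. 0.] shift [  0.   0. 100.] dist 100 tcp [564.9 -68.5  37.3]
```

Run:
```python
from h import *
plan([place([0,-76.5,104]),place([0,-76.5,45]),place([0,-76.5,38])])
```

```text
t 5.35 tcp [503.9 -75.3 152.4] F [ 0.2 -0.3 -0.6] g 0.633 q [-0.5  -0.22  2.26  0.4   0.72 -2.39]
turn [-0.1 -0.2 -0.4] shift [-30.7   2.1  73. ] dist 79 tcp [564.9 -68.5 102.3]
turn [0. 0. 0.] shift [27.8 -0.1 52.1] dist 59 tcp [564.9 -68.5  43.3]
turn [0. 0. 0.] shift [ 3.3 -0.   6.2] dist 7 tcp [564.9 -68.5  36.3]
```

Call:
drive_tool --pt "0 0 0 -15 1 36 0.5" --pt "0 0 0 -31 2 73 0.5" --pt "0 0 0 -31 2 73 0.5" --pt "0 0 0 -19 2 95 0.5" --pt "0 0 0 -19 2 95 0.5"

```text
t: 5.98
tool_pos: [563.2, -64.2, 76.5]
tcp_rot: [0.24, -0.038, 0.97, 0.012]
wrist_force: [0.8, 0.2, -1.2]
grip_width: 0.629
gripper_force: 32.8
```

Run:
```python
from h import *
plan([place([0,-76.5,45]),place([0,-76.5,38])])
im=viewer.get_image("side"); a=cv2.resize(im["frame"][110:290,220:370,::-1],None,fx=3,fy=3,interpolation=2)
im=viewer.get_image("top"); b=cv2.resize(im["frame"][150:240,240:360,::-1],None,fx=2.9,fy=2.9,interpolation=2)
c=np.zeros((540,800,3),np.uint8); c[:,:450]=a; c[:b.shape[0],450:450+b.shape[1]]=b; cv2.imwrite("pics/g3.png",c)
```

```text
t 5.97 tcp [563.2 -64.2  76.5] F [ 0.8  0.2 -1.2] g 0.629 q [-0.41  0.09  2.15  0.47  0.52 -2.42]
turn [ 0.1 -0.3 -0.2] shift [14.2 -4.6 30. ] dist 34 tcp [564.9 -68.5  43.3]
turn [0. 0. 0.] shift [ 3.3 -0.   6.2] dist 7 tcp [564.9 -68.5  36.3]
```

View pics/g3.png

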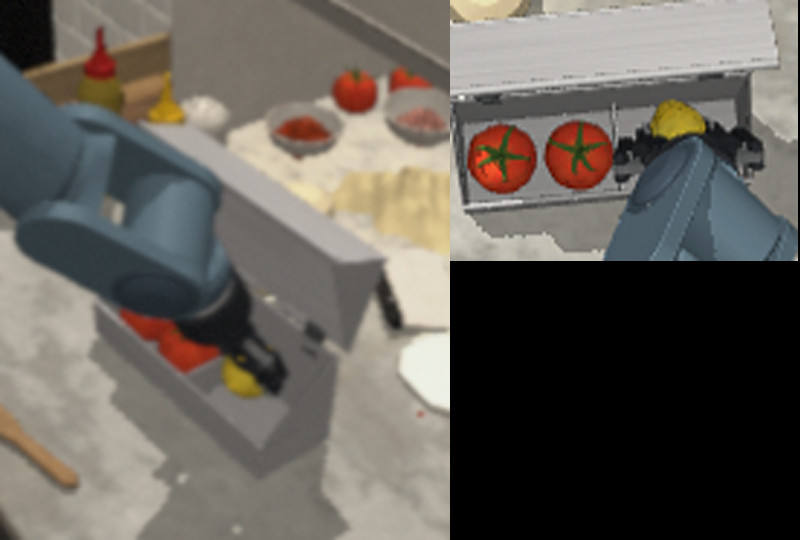

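The lemon is over the right well and the fingers clear both the divider and the end wall. Now I'll lower it.

Call:
drive_tool --pt "0 0 0 3 -4.6 6 0.5" --pt "0 0 0 8 -4.6 16 0.5" --pt "0 0 0 12 -4.6 25 0.5" --pt "0 0 0 14 -4.6 30 0.5" --pt "0 0 0 14 -4.6 30 0.5"

```text
t: 6.7
tool_pos: [567.1, -69.8, 44.8]
tcp_rot: [0.241, -0.038, 0.97, 0.011]
wrist_force: [-0.4, 0.1, -0.8]
grip_width: 0.629
gripper_force: 32.8
```

Call:
drive_tool --pt "0 0 0 0.5 0 1 0.5" --pt "0 0 0 1 0 2 0.5" --pt "0 0 0 1.5 0 3 0.5" --pt "0 0 0 1.9 0 3.7 0.5" --pt "0 0 0 1.9 0 3.7 0.5"

```text
t: 7.32
tool_pos: [567.5, -70.0, 41.4]
tcp_rot: [0.242, -0.038, 0.969, 0.011]
wrist_force: [0.6, -0.3, -1.2]
grip_width: 0.629
gripper_force: 32.8
```

Call:
drive_tool --pt "0 0 0 2 0 0.5 0.5" --pt "0 0 0 2.5 0 1.5 0.5" --pt "0 0 0 3 0 2 0.5" --pt "0 0 0 3.2 0 2.5 0.5" --pt "0 0 0 3.2 0 2.5 0.5"

```text
t: 7.95
tool_pos: [565.9, -70.1, 37.7]
tcp_rot: [0.242, -0.038, 0.969, 0.011]
wrist_force: [0.3, 0.3, -0.1]
grip_width: 0.628
gripper_force: 32.8
```

Call:
drive_tool --pt "0 0 0 0.2 0 0.5 0.5" --pt "0 0 0 0.5 0 1 0.5" --pt "0 0 0 0.5 0 1 0.5" --pt "0 0 0 0.5 0 1 0.5" --pt "0 0 0 0.5 0 1 0.5"

```text
t: 8.57
tool_pos: [566.3, -70.1, 37.3]
tcp_rot: [0.242, -0.038, 0.969, 0.011]
wrist_force: [-3.2, 1.0, 4.6]
grip_width: 0.627
gripper_force: 33.5
```

The lemon is touching the floor (wrist force +4.6 N up), so I'll open gently.

Call:
drive_tool --pt "0 0 0 0 0 0 0.68" --pt "0 0 0 0 0 0 0.76" --pt "0 0 0 0 0 0 0.82" --pt "0 0 0 0 0 0 0.82" --pt "0 0 0 0 0 0 0.82"

```text
t: 9.2
tool_pos: [562.0, -64.4, 33.3]
tcp_rot: [0.237, -0.04, 0.97, 0.017]
wrist_force: [-3.7, 20.1, 1.3]
grip_width: 0.816
gripper_force: 0.0
```

Call:
drive_tool --pt "0 0 0 0 0 -10 0.82" --pt "0 0 0 0 0 -30 0.82" --pt "0 0 0 0 0 -60 0.82" --pt "0 0 0 0 0 -100 0.82" --pt "0 0 0 0 0 -140 0.82"

```text
t: 9.82
tool_pos: [499.9, -76.0, 161.3]
tcp_rot: [0.242, -0.038, 0.969, 0.011]
wrist_force: [0.8, -0.1, 0.5]
grip_width: 0.819
gripper_force: 0.0
```

Run:
```python
from h import *
plan([])
im=viewer.get_image("side"); a=cv2.resize(im["frame"][110:290,220:370,::-1],None,fx=3,fy=3,interpolation=2)
im=viewer.get_image("top"); b=cv2.resize(im["frame"][150:240,240:360,::-1],None,fx=2.9,fy=2.9,interpolation=2)
c=np.zeros((540,800,3),np.uint8); c[:,:450]=a; c[:b.shape[0],450:450+b.shape[1]]=b; cv2.imwrite("pics/g4.png",c)
```

```text
t 9.82 tcp [499.9 -76.  161.3] F [ 0.8 -0.1  0.5] g 0.819 q [-0.5  -0.25  2.27  0.4   0.74 -2.4 ]
```

View pics/g4.png

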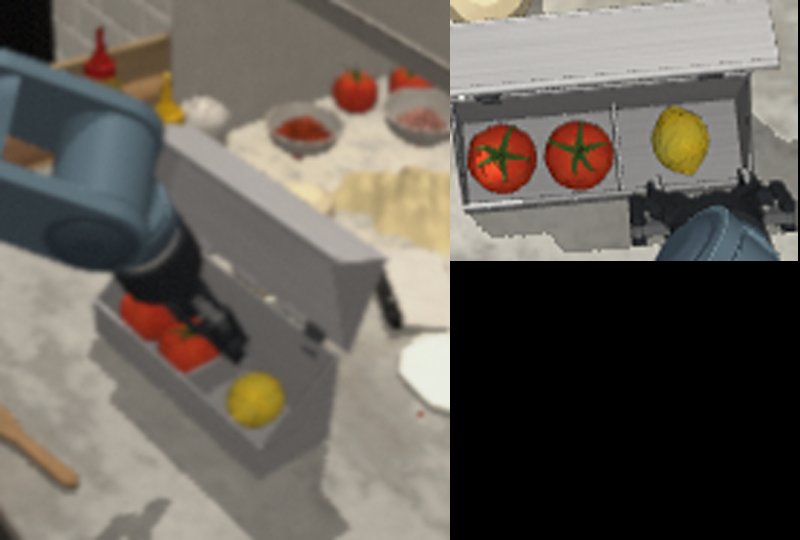

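The lemon sits in the right well at top crop (680,140), and the tomatoes are untouched. For the hood, I'll first check clearance to the topping unit behind it.

Run:
```python
from h import *
np.set_printoptions(precision=0,suppress=True)
it=viewer.get_image("top"); s=viewer.get_image("side")
for z in(0,100,200,300,400): print(z,[onz(it,(r,300),z)[:2] for r in(68,42)],"side",[onz(s,rc,z)[:2] for rc in((125,310),(195,470),(75,280),(150,500))])
T=ori(KY,0); D=lambda x,zz:(T,kp([x,-40,zz]))
plan([D(-60,340),D(150,340),D(135,224),D(30,230)])
```

```text
0 [array([985., -25.]), array([1074.,  -27.])] side [array([1094.,  616.]), array([1277., -170.]), array([1343., 1265.]), array([1704.,  -30.])]
100 [array([936., -21.]), array([1018.,  -23.])] side [array([971., 458.]), array([1133., -237.]), array([1191., 1033.]), array([1510., -113.])]
200 [array([887., -18.]), array([962., -19.])] side [array([847., 301.]), array([ 988., -304.]), array([1039.,  801.]), array([1316., -196.])]
300 [array([837., -14.]), array([906., -15.])] side [array([723., 143.]), array([ 843., -371.]), array([886., 568.]), array([1122., -279.])]
400 [array([788., -10.]), array([850., -12.])] side [array([600., -14.]), array([ 698., -438.]), array([734., 336.]), array([ 928., -362.])]
t 10.03 tcp [501. -76. 161.] F [-1.  0.  0.] g 0.822 q [-0. -0.  2.  0.  1. -2.]
turn [ 0. 28. -0.] shift [ -86.   38. -157.] dist 183 tcp [499. -39. 340.]
turn [0. 0. 0.] shift [-210.   -0.    0.] dist 210 tcp [709. -22. 340.]
turn [0. 0. 0.] shift [ 15.   0. 116.] dist 117 tcp [694. -23. 224.]
turn [0. 0. 0.] shift [105.  -0.  -6.] dist 105 tcp [589. -32. 230.]
```

Call:
drive_tool --pt "0 4 0 -15 7 -32 0.4" --pt "0 10 0 -34 15 -64 0" --pt "0 16 0 -52 23 -96 0" --pt "0 22 0 -70 31 -128 0" --pt "0 28 0 -86 38 -157 0"

```text
t: 10.65
tool_pos: [499.9, -37.7, 338.8]
tcp_rot: [-0.002, -0.04, 0.999, 0.002]
wrist_force: [0.2, -0.1, -0.3]
grip_width: -0.001
gripper_force: 0.0
```

Run:
```python
from h import *
T=ori(KY,0); D=lambda x,zz:(T,kp([x,-40,zz]))
plan([D(142,340),D(142,224)])
```

```text
t 10.65 tcp [499.9 -37.7 338.8] F [ 0.2 -0.1 -0.3] g -0.001 q [-0.3  -0.17  1.82  0.    1.5  -1.95]
turn [ 0.2 -0.3 -0. ] shift [-201.4   -1.    -2.1] dist 201 tcp [700.7 -22.8 340. ]
turn [0. 0. 0.] shift [  0.   0. 116.] dist 116 tcp [700.7 -22.8 224. ]
```

Call:
drive_tool --pt "0 0 0 -45 0 -2 0" --pt "0 0 0 -95 0 -2 0" --pt "0 0 0 -145 0 -2 0" --pt "0 0 0 -185 -1 -2 0" --pt "0 0 0 -201 -1 -2 0"

```text
t: 11.28
tool_pos: [701.8, -22.9, 337.0]
tcp_rot: [-0.002, -0.04, 0.999, 0.002]
wrist_force: [0.6, 0.5, -0.0]
grip_width: -0.004
gripper_force: 0.0
```

Call:
drive_tool --pt "0 0 0 0 0 30 0" --pt "0 0 0 0 0 60 0" --pt "0 0 0 0 0 90 0" --pt "0 0 0 0 0 116 0" --pt "0 0 0 0 0 116 0"

```text
t: 11.9
tool_pos: [698.2, -22.4, 219.5]
tcp_rot: [-0.004, -0.04, 0.999, 0.003]
wrist_force: [-0.7, -0.0, -0.4]
grip_width: -0.001
gripper_force: 0.0
```

Run:
```python
from h import *
T=ori(KY,0); D=lambda x,zz:(T,kp([x,-40,zz]))
plan([D(105,224),D(75,224),D(40,230)])
im=viewer.get_image("side"); a=cv2.resize(im["frame"][80:280,220:400,::-1],None,fx=2.9,fy=2.9,interpolation=2)
cv2.imwrite("pics/g5.png",a)
```

```text
t 11.9 tcp [698.2 -22.4 219.5] F [-0.7 -0.  -0.4] g -0.001 q [-0.2   0.38  1.44  0.    1.33 -1.85]
turn [ 0.3 -0.5 -0. ] shift [34.6 -0.6 -4.2] dist 35 tcp [663.8 -25.7 224. ]
turn [0. 0. 0.] shift [30.  0.  0.] dist 30 tcp [633.9 -28.1 224. ]
turn [0. 0. 0.] shift [35. -0. -6.] dist 36 tcp [599.1 -30.9 230. ]
```

View pics/g5.png

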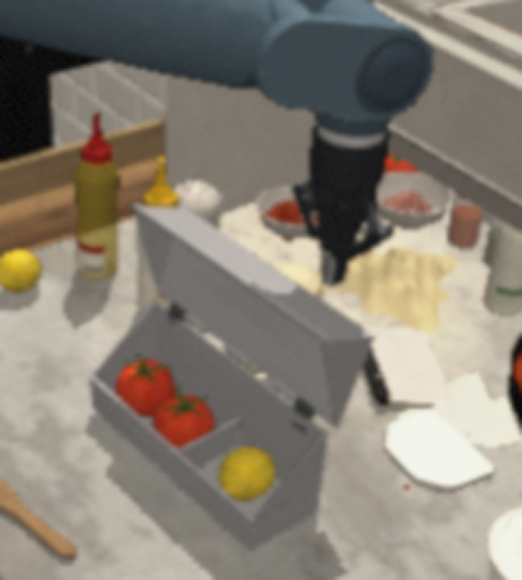

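Call:
drive_tool --pt "0 0 0 15 0 0 0" --pt "0 0 0 30 0 0 0" --pt "0 0 0 42 0 0 0" --pt "0 0 0 50 0 0 0" --pt "0 0 0 58 0 0 0"

```text
t: 12.58
tool_pos: [642.2, -27.6, 226.0]
tcp_rot: [0.001, -0.039, 0.999, 0.001]
wrist_force: [1.6, 0.6, 1.1]
grip_width: -0.007
gripper_force: 0.4
```

Call:
drive_tool --pt "0 0 0 9 0 0 0" --pt "0 0 0 20 0 0 0" --pt "0 0 0 30 0 0 0" --pt "0 0 0 5 0 0 0" --pt "0 0 0 -30 0 0 0"

```text
t: 13.2
tool_pos: [671.7, -25.2, 225.4]
tcp_rot: [-0.0, -0.039, 0.999, 0.002]
wrist_force: [1.1, 0.8, 0.4]
grip_width: 0.002
gripper_force: 0.0
```

Run:
```python
from h import *
plan([])
im=viewer.get_image("side"); a=cv2.resize(im["frame"][80:280,220:400,::-1],None,fx=2.9,fy=2.9,interpolation=2)
cv2.imwrite("pics/g6.png",a)
```

```text
t 13.2 tcp [671.7 -25.2 225.4] F [1.1 0.8 0.4] g 0.002 q [-0.21  0.31  1.51  0.    1.32 -1.86]
```

View pics/g6.png

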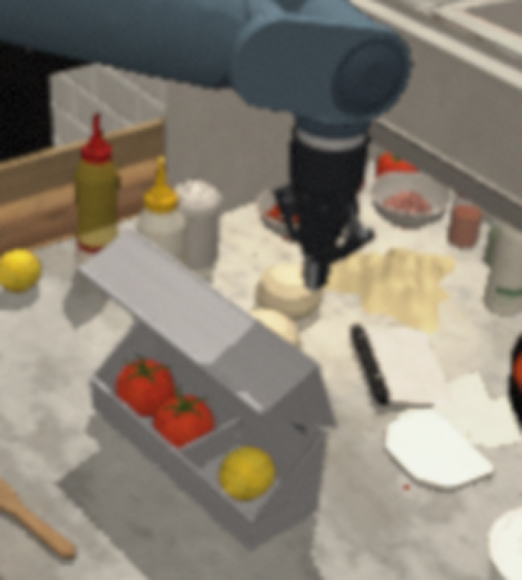

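The hood is past upright and falling freely, and the gripper is clear of it. I'll lift away and wait.

Call:
drive_tool --pt "0 0 0 0 0 -20 0" --pt "0 0 0 0 0 -50 0" --pt "0 0 0 0 0 -80 0" --pt "0 0 0 0 0 -100 0" --pt "0 0 0 0 0 -100 0"

```text
t: 13.88
tool_pos: [672.3, -25.7, 328.3]
tcp_rot: [0.002, -0.039, 0.999, 0.001]
wrist_force: [0.6, -0.5, -0.0]
grip_width: -0.002
gripper_force: 0.0
```

Call:
drive_tool --pt "0 0 0 0 0 0 0" --pt "0 0 0 0 0 0 0" --pt "0 0 0 0 0 0 0" --pt "0 0 0 0 0 0 0" --pt "0 0 0 0 0 0 0"

```text
t: 14.5
tool_pos: [672.0, -25.5, 325.3]
tcp_rot: [0.0, -0.039, 0.999, 0.002]
wrist_force: [0.4, 0.3, 0.2]
grip_width: -0.003
gripper_force: 0.0
```

Call:
drive_tool --pt "0 0 0 0 0 0 0" --pt "0 0 0 0 0 0 0" --pt "0 0 0 0 0 0 0" --pt "0 0 0 0 0 0 0" --pt "0 0 0 0 0 0 0"

```text
t: 15.12
tool_pos: [672.0, -25.5, 325.4]
tcp_rot: [0.0, -0.039, 0.999, 0.002]
wrist_force: [0.0, -0.1, -0.3]
grip_width: -0.001
gripper_force: 0.0
```

Call:
drive_tool --pt "0 0 0 0 0 0 0" --pt "0 0 0 0 0 0 0" --pt "0 0 0 0 0 0 0" --pt "0 0 0 0 0 0 0" --pt "0 0 0 0 0 0 0"

```text
t: 15.75
tool_pos: [672.0, -25.5, 325.4]
tcp_rot: [0.0, -0.039, 0.999, 0.002]
wrist_force: [0.1, -0.4, 0.9]
grip_width: -0.001
gripper_force: 0.0
```

Run:
```python
from h import *
plan([])
im=viewer.get_image("side"); a=cv2.resize(im["frame"][80:280,220:400,::-1],None,fx=2.9,fy=2.9,interpolation=2)
cv2.imwrite("pics/g7.png",a)
```

```text
t 15.75 tcp [672.  -25.5 325.4] F [ 0.1 -0.4  0.9] g -0.001 q [-0.21  0.25  1.41  0.    1.48 -1.86]
```

View pics/g7.png

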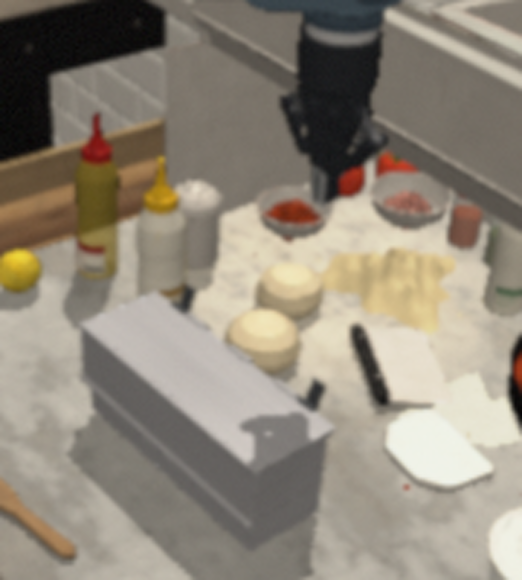

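Run:
```python
from h import *
im=viewer.get_image("side"); print((proj(im,[kp([-54,149,125]),kp([-54,-149,125])])-[80,220])[:,::-1]*2.9)
print(manip.sign_off())
```

```text
[[ 78.8619456  323.46745862]
 [255.06283387 472.56647883]]
the job is handed in; nothing more can be done
None
```

The lemon is in the right well, set down on contact; the hood swung shut on its own (corners fit the shut position within about 3 px), the tomatoes stayed put before it closed, I made no contact with the cup or bottle, and the job was handed in at about 16 s — but I viewed 12 pictures, over the limit of 10, and the wrist read a brief 20 N sideways as the gripper opened in the well.

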